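Clamp a hollow window profile lightly in the copy router

TASK

Pick out the white profile piece with the T-shaped section, stand it on its wide flange on the router's bed, tight into the corner between fence and end stop, then slide both hand clamps in until each rubber pad bears on it lightly but really holds it. It is thin hollow plastic: set it down softly and let nothing grip, knock or press it with more than about 20 N. Leave the other pieces and the tools where they lie.

Things in the scene. Friction and masses are not known exactly. Their poses are not given: they have to be found in the camera images.
- router: Copy router for window profiles, bolted to the bench: dark cast base 440 x 390 mm, flat slotted bed 100 mm above the bench, router head on two columns parked behind the fence. Origin on the bench. Its x axis runs along the fence towards the end stop, its y axis from the clamps towards the fence. Bed spans x -210..210, y -120..250 mm.
- bed: Flat bed plate of the router (fixed), 420 x 370 x 15 mm; its top is 100 mm above the bench. Origin under its centre.
- fence: Aluminium fence bar on the bed (fixed), 400 mm long, 20 mm thick, only 32 mm high, so lower than the T piece's flange. Origin at the middle of its front face, at bed height; x along the fence.
- stop: Steel end stop at the fence (fixed): a block 20 mm thick, 45 mm wide, 28 mm high against which the piece's end rests; a 40 mm high tab with a knob lies over the fence beside it. Origin where its face meets the fence, at bed height.
- corner (a point): The corner on the bed top (100 mm above the bench) where the fence's front face meets the stop's face; axes as the router's. A piece that is home fills the side towards -x and -y: the T piece's origin is then at (-110, -30, 0) mm from here.
- t_piece: The piece to clamp: white hollow plastic profile, inverted-T section, 220 mm long (its x axis). Flange 60 mm wide (y) and 36 mm high; central stem 30 mm wide, from 36 to 68 mm high. About 0.3 kg. Origin at the centre of its underside. It looks the same turned end for end. It starts standing on its flange on the bench; the three pieces swap places from run to run.
- l_piece: Other white offcut, L section, 180 mm long, flange 56 mm wide and 36 mm high with a 26 mm wide stem along one edge, 66 mm high in all. Leave alone. Origin at the centre of its underside.
- box_piece: Other white offcut, square tube 50 x 50 mm, 160 mm long. Leave alone. Origin at the centre of its underside.
- clamp_a: Hand clamp 180 mm from the stop along the fence: a steel rod sliding level along the router's y, black round push grip outside (cylinder 32 mm diameter, 30 mm long, axis along the rod), rubber pad 30 mm across inside. Origin at the grip's centre, 118 mm above the bench, clear of the base with air below it, to pinch across from above. Travel 100 mm towards +y; starts backed off, within 20 mm of the outer end.
- clamp_b: The same clamp 40 mm from the stop. Both: the rod slides with a drag of about 6 N either way and stays where left; a pad left pressing harder than 6 N creeps back to 6 N. The pad face is 200 to 215 mm ahead of the grip's centre (its threaded stud is set differently on each clamp and day), so contact must be felt. The pad gives about 1 mm per 3 N. To hold, a pad must press with more than 2 N.
- bracket_a (a point): Middle of the top of the white bracket that carries clamp a's rod (fixed; 50 mm wide, 40 mm thick along the rod), 58 mm above the bed. With the piece clamped, the grip's centre ends 84 to 103 mm outside this point.
- bracket_b (a point): The same point on clamp b's bracket.
- bench_brush: Bench brush, 220 mm, bystander. Origin under its centre.
- spanner: Steel spanner, 170 mm, bystander. Origin under its centre.
- tape: Tape measure, 70 x 62 x 34 mm, bystander. Origin under its centre.
- screw_tub: Grey tub of screws, 68 mm across, 45 mm high, standing on the router's bed behind the fence, bystander. Origin under its centre.
- hex_key: T-handled hex key, 140 mm, lying on the router's bed at the end away from the stop, bystander. Origin at the shaft's middle, on the bed.
Mind the look-alikes: they are no part of the job. What is shaped like the t_piece but orange is not meant.

How it is judged:
At the end, for the whole second after the job is handed in: The T piece stands on its flange on the bed, in the corner: its end within 3 mm of the stop, its side within 2.5 mm of the fence, parallel to it within about 1 degree, at rest, and each of the two clamp pads presses on it with more than 2 N by itself (x of t_piece in the frame of corner between -0.113 and -0.107 m and y of t_piece in the frame of corner between -0.0325 and -0.0275 m and z of t_piece in the frame of corner between -0.003 and 0.003 m and angle between the x axis of t_piece and the x axis of router, either way round below 0.02 rad and angle between t_piece's own z axis and vertical below 0.03 rad and contact force between each of clamp_a, clamp_b and t_piece above 2 N and linear speed of t_piece below 0.005 m/s); the robot touches nothing.
It fails at once if the fingers squeeze the T piece with more than about 20 N each (both together over 42 N) (contact force between the fingers and t_piece above 42 N).
It fails at once if a clamp pad presses the T piece with more than 22 N (contact force between any of clamp_a, clamp_b and t_piece above 22 N).
It fails at once if the T piece is driven against stop or fence, or set down or dropped on the bed, with more than 22 N (contact force between any of stop, fence, bed and t_piece above 22 N).
It fails at once if another profile piece or a tool is moved by more than 20 mm (distance of any of l_piece, box_piece, bench_brush, spanner, tape, screw_tub, hex_key from where it was at the start of the episode above 0.02 m).
It also fails if it takes over 72 s, if anything falls off the work surface, if the arm or the gripper's body presses on something with over 40 N, if the wrist force passes 120 N, or if a joint passes its speed limit or range.

ROBOT

A 7-joint arm with a two-finger parallel gripper is mounted at the origin on the work surface. World frame = base frame: x ahead of the robot, y to its left, z up, the work surface at z = 0. Lengths are in m, angles in rad, forces in N, time in s.
With the tool pointing down it reaches from about 0.35 to 0.9 m from the base axis. Payload 8.1 kg.
Tool frame: the origin (TCP) lies at the very end of the fingers, on their centre line; the grasp point (between the pads) lies 19 mm behind it; z points along the fingers, y is the line along which they close (so a half turn about z gives the same grasp; the last joint's range is limited). The gripper opens to 92 mm and grips with 3 to 60 N. Pads are 19 mm wide; open, the fingers measure 130 mm over their backs; the gripper's body (75 mm by 190 mm) begins 47 mm behind the grasp point.
Start: joints at [-0.103, 0.434, 0.025, 1.573, -0.012, 1.134, -0.075], TCP at [0.625, -0, 0.227] pointing down, gripper open.
Joint ranges: [-2.62, 2.62], [-0.44, 2.09], [-1.27, 1.32], [0.08, 2.57], [-1.32, 4.46], [0.12, 2], [-2.74, 2.74]. Speed limits (rad/s): [2.22, 2.22, 3.01, 3.01, 3.14, 3.14, 3.14].

INTERFACE

Orientations are given as a rotation vector (axis times angle).
In Python, from cell import arm gives the robot as it stands.
- The arm moves only by the tool jog_arm, never from a script. Its argument "rows" is a list of rows, each a list of 3 entries, a list of its own where there are three numbers: the shift along the world's x, y, z in cm, then the turn, a rotation vector about the world's x, y, z in degrees, then the opening, from 0 (shut) to 1 (fully open). A call has 1 to 8 rows; each row is the pose to reach, as a shift and turn from the pose commanded when the call began; what a row does not reach only later rows make up. A row lasts 1/8 s, in which the tool goes at most 62.5 mm and 10.7 degrees, less where a joint would pass 70% of its speed; a pose out of reach is approached as far as the arm can. A call with a gripper value outside its range is refused whole. The fingers move at their own pace and stop on an object; "newtons" is the grip in N (left out, the last holds). Time passes only in rows, so rows that repeat a pose let the fingers close. It gives the time, the measured TCP pose, the force, the opening and the grip force at its end, in the units of the state.
- arm.observe(): the state, without advancing time (a new reading comes with each control period).
- arm.get_image(name): name is "scene" or "side" or "wrist"; returns a dict with "img" (420x560x3 uint8, red, green, blue), "depth" (420x560 float32, m along the optical axis (not along the pixel's ray), 0 where there is no reading), "fx", "fy", "cx", "cy" (pixels), "dist_coeffs" ([k1, k2, p1, p2, k3] as OpenCV has them; the pictures are not rectified), "rvec" (rotation vector, rad) and "tvec" (3), from world to camera coordinates, as OpenCV has them; the wrist camera has in their place "mount" (4x4, takes a point from camera to tool coordinates, whose origin is the TCP and whose axes are the flange's). Camera axes: x right, y down, z forward; pixel columns grow to the right and rows downward; lengths in m; the calibration is good to about 2 mm. A picture is of the moment at which its call begins: read the wrist's pose just before it.
- arm.sign_off(): hands the job in; it is judged then, once.
The state is a dict: "clock": time; "joints": joint angles; "dq": joint speeds; "joint_efforts": joint torques, N m; "position": TCP position; "ee_rot": TCP orientation; "force": force on the tool from outside, world axes, zero at the start; "ft_torque": the same for the moment, N m; "width": opening from 0.0 (shut) to 1.0 (fully open); "gripper_force": force on a finger pad.
Only numpy, scipy, OpenCV 4.12 (cv2) and the standard library are available. Lean on these libraries where they do the work, as an engineer would, in place of code of your own. Each camera call takes 0.05 s, during which the arm holds its last target. There are 200 camera calls.

## Working session

There is one attempt and no reset: what is moved stays moved. The work goes in short steps, Python scripts to look and compute and a tool call to move; the robot and the scene stay as the last step left them, time stands still between calls to the robot, and variables do not carry over. Pictures are saved under pics/ and viewed, at most 10 in all, crops included, and the job is handed in when it is done.

Besides the shell and the picture viewer there is one more tool, called in YAML: its name, and indented under it one key for each argument. jog_arm: Moves the arm, as the interface text tells. Its arguments: {"type":"object","properties":{"rows":{"type":"array","items":{"type":"array"}},"newtons":{"type":"number"}},"required":["rows"]}

```bash
mkdir -p pics; ls
cat > h.py <<'E'
import numpy as np, cv2
from cell import arm
def grab(n):
    s=arm.observe(); d=arm.get_image(n)
    K=np.array([[d["fx"],0,d["cx"]],[0,d["fy"],d["cy"]],[0,0,1.]])
    if "mount" in d:
        T=np.eye(4);T[:3,:3]=cv2.Rodrigues(np.array(s["ee_rot"],float))[0];T[:3,3]=s["position"];C=T@np.array(d["mount"])
    else:
        R=cv2.Rodrigues(np.array(d["rvec"],float))[0];C=np.eye(4);C[:3,:3]=R.T;C[:3,3]=-R.T@np.array(d["tvec"],float).ravel()
    return dict(img=d["img"],depth=d["depth"],K=K,dist=np.array(d["dist_coeffs"],float),C=C)
def cloud(g):
    h,w=g["depth"].shape
    u,v=np.meshgrid(np.arange(w,dtype=np.float32),np.arange(h,dtype=np.float32))
    p=cv2.undistortPoints(np.stack([u.ravel(),v.ravel()],1)[:,None],g["K"],g["dist"])[:,0]
    z=g["depth"].ravel();P=np.c_[p*z[:,None],z]
    P=P@g["C"][:3,:3].T+g["C"][:3,3];P[z==0]=np.nan
    return P.reshape(h,w,3)
def save(n,f): np.savez(f,**n); cv2.imwrite(f.replace('npz','png'),cv2.cvtColor(n["img"],cv2.COLOR_RGB2BGR))
E
python3 - <<'E'
from h import *
for n in("scene","side","wrist"):
    g=grab(n);save(g,f"pics/{n}0.npz");print(n,g["C"].round(3).tolist())
print(arm.observe())
a=[cv2.imread(f"pics/{n}0.png") for n in("scene","side")]
cv2.imwrite("pics/a.png",cv2.resize(a[0],(800,600)));cv2.imwrite("pics/b.png",cv2.resize(a[1],(800,600)))
E
```

```text
pics
scene [[-0.471, 0.492, -0.732, 1.48], [0.882, 0.244, -0.404, 0.499], [-0.02, -0.836, -0.548, 0.853], [0.0, 0.0, 0.0, 1.0]]
side [[-0.606, 0.5, -0.619, 1.124], [0.796, 0.394, -0.46, 0.431], [0.014, -0.772, -0.636, 0.772], [0.0, 0.0, 0.0, 1.0]]
wrist [[1.0, 0.0, -0.001, 0.624], [-0.0, -0.951, -0.308, 0.085], [-0.001, 0.308, -0.951, 0.383], [0.0, 0.0, 0.0, 1.0]]
{'clock': 0.15, 'joints': array([-0.10260376,  0.43505752,  0.02498911,  1.5738841 , -0.01161071,
        1.13398917, -0.0751203 ]), 'dq': array([ 1.38197964e-03, -2.11333973e-03, -4.87758489e-04, -3.39639440e-03,
       -7.69143257e-04,  4.48185482e-05, -2.02210830e-03]), 'joint_efforts': array([ 9.13879558e-04, -6.68263149e+01,  9.85680185e-01, -3.14695251e+01,
       -6.03506877e-02,  3.94195947e-02,  8.07748006e-05]), 'position': array([ 6.24615376e-01, -4.97005340e-05,  2.26130325e-01]), 'ee_rot': array([-2.22101473e+00, -2.22078536e+00,  1.43701595e-03]), 'force': array([-0.72359194,  0.08968133,  0.0879241 ]), 'ft_torque': array([ 0.01920281,  0.0485248 , -0.05237054]), 'gripper_force': 0.0, 'width': 0.9973694059313631}
```

View pics/a.png

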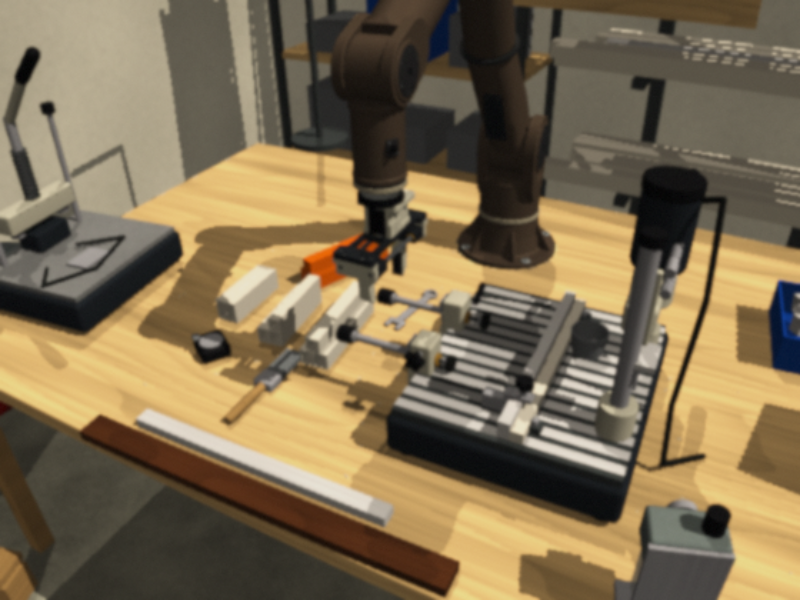

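View pics/b.png

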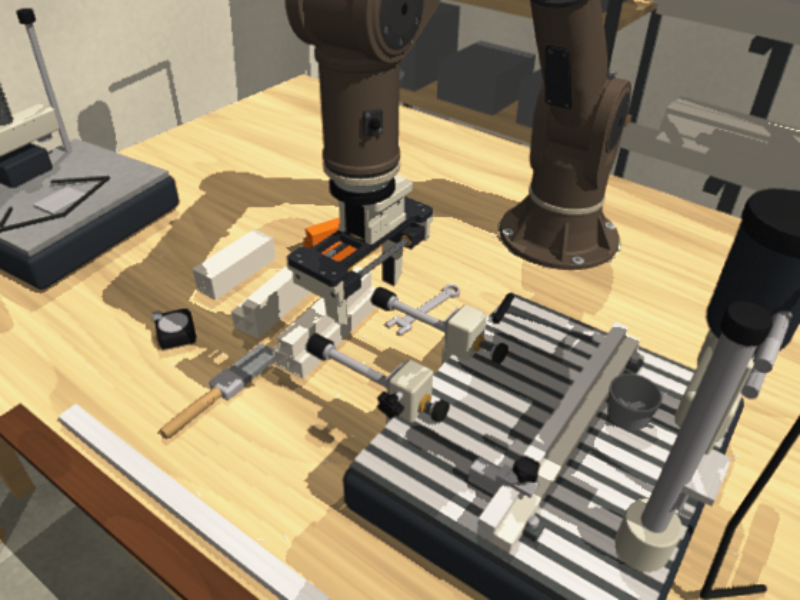

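The scene view (a.png) and side view (b.png, both at 800x600) show these candidates, with side-view pixels:
- Box tube at (235,262).
- White stemmed piece at (270,300).
- White stemmed piece at (310,330), partly hidden by the gripper.
- Orange T at (320,232), which is not meant.

Next I'll take a close crop plus a top-down height map.

Run:
```python
from h import *
a=cv2.imread("pics/side0.png")[150:285,125:305]; cv2.imwrite("pics/c.png",cv2.resize(a,(800,600),interpolation=cv2.INTER_CUBIC))
# top-down map, 1.25mm/px; rows = x desc, cols = y desc
S=0.00125;x0,x1,y0,y1=.25,1.0,-.65,.35
H=np.zeros((600,800),np.float32);
for n in("scene","side","wrist"):
    g=dict(np.load(f"pics/{n}0.npz"));P=cloud(g).reshape(-1,3);c=P
    m=np.isfinite(P[:,0])&(P[:,0]>x0)&(P[:,0]<x1)&(P[:,1]>y0)&(P[:,1]<y1)&(P[:,2]<.2)&(P[:,2]>.004)
    P=P[m];r=((x1-P[:,0])/S).astype(int).clip(0,599);q=((y1-P[:,1])/S).astype(int).clip(0,799)
    np.maximum.at(H,(r,q),P[:,2])
np.save("H.npy",H)
im=cv2.applyColorMap((H/.2*255).astype(np.uint8),cv2.COLORMAP_TURBO);im[H==0]=0
cv2.imwrite("pics/d.png",im)
```

```text
(no output)
```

View pics/c.png

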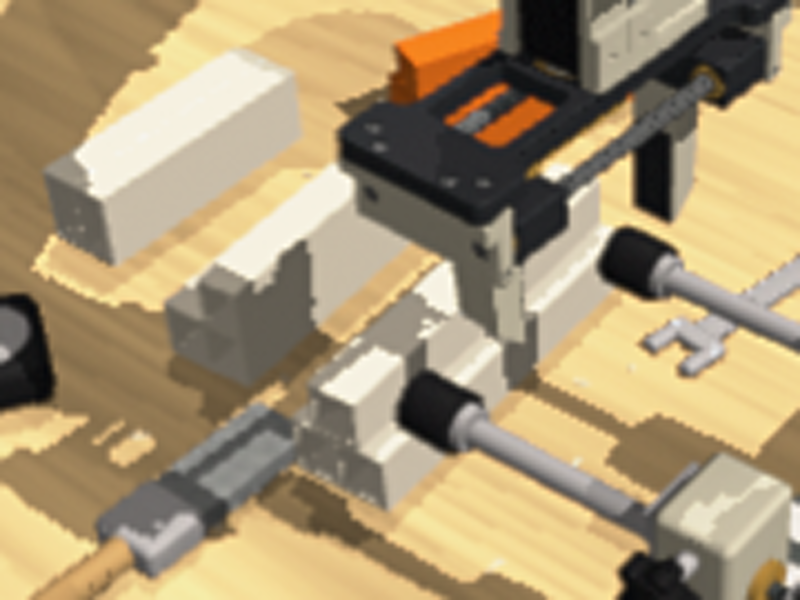

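View pics/d.png

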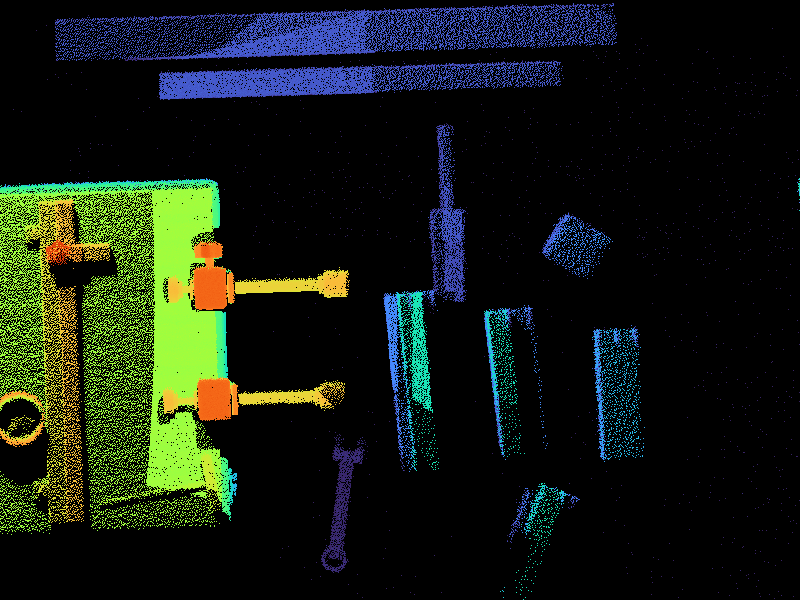

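Crop c.png shows the piece nearest the clamps at (390,420) with a central stem and a flange on both sides. In the height map d.png it is about 225 mm long (rows 290–470, cols 385–440), so this is the T. The L is the middle piece at col 515, and the box is at col 617.

Clamp grip a overhangs the spot where the gripper body has to go. I'll measure the positions, then nudge that clamp in a little.

```bash
cat > m.py <<'E'
from h import *
def pts(files):
    P=np.concatenate([cloud(dict(np.load(f))).reshape(-1,3) for f in files]);return P[np.isfinite(P[:,0])]
def box(P,x,y,z):
    return P[(P[:,0]>x[0])&(P[:,0]<x[1])&(P[:,1]>y[0])&(P[:,1]<y[1])&(P[:,2]>z[0])&(P[:,2]<z[1])]
def rect(Q,t):
    Q=Q[:,:2]
    (c,s,a)=cv2.minAreaRect(Q.astype(np.float32)*1000);print(t,len(Q),"c",np.round(c,1),"s",np.round(s,1),"a",round(a,2))
E
python3 - <<'E'
from m import *
for n in("scene","side","wrist"):
    P=pts([f"pics/{n}0.npz"]);print(n)
    for t,b in dict(stem=((.4,.66),(-.22,-.12),(.06,.073)),flange=((.4,.66),(-.22,-.12),(.03,.041)),brA=((.46,.55),(.05,.13),(.15,.165)),brB=((.6,.69),(.05,.13),(.15,.165)),gripA=((.46,.55),(-.1,-.05),(.1,.14)),gripB=((.6,.69),(-.1,-.05),(.1,.14)),fence=((.36,.65),(.2,.3),(.127,.137)),stop=((.6,.75),(.2,.27),(.122,.133)),bed=((.3,.78),(.0,.6),(.09,.105))).items():
        Q=box(P,*b)
        if len(Q)>15:
            rect(Q,t);print("   p1",np.percentile(Q,2,0).round(4),"p99",np.percentile(Q,98,0).round(4))
E
```

```text
scene
stem 491 c [ 523.6 -172.1] s [224.6  34.7] a 5.08
   p1 [ 0.4304 -0.193   0.0613] p99 [ 0.6323 -0.1494  0.071 ]
flange 309 c [ 534.1 -171.7] s [206.1  63.5] a 5.22
   p1 [ 0.4346 -0.19    0.0305] p99 [ 0.6351 -0.1333  0.0406]
brA 181 c [501.3  79.7] s [51.3 44. ] a 1.43
   p1 [0.4789 0.064  0.1509] p99 [0.5258 0.1012 0.1592]
brB 256 c [651.6  87.8] s [75.3 39.5] a 3.06
   p1 [0.6187 0.0691 0.1508] p99 [0.6884 0.1061 0.1598]
gripA 120 c [510.2 -61.1] s [28.4 39.7] a 40.31
   p1 [ 0.498  -0.0796  0.1072] p99 [ 0.5232 -0.051   0.1344]
gripB 169 c [650.3 -67.8] s [29.4 36.6] a 6.12
   p1 [ 0.6366 -0.0849  0.1072] p99 [ 0.6624 -0.0504  0.1345]
fence 523 c [492.8 274.5] s [265.1  51.9] a 1.42
   p1 [0.3652 0.2482 0.1276] p99 [0.6199 0.2864 0.1346]
stop 229 c [675.7 241.7] s [148.3  56.4] a 0.02
   p1 [0.6037 0.2148 0.123 ] p99 [0.7477 0.2697 0.1328]
bed 11002 c [547.6 274.6] s [431.1 436.5] a 2.57
   p1 [0.355  0.0896 0.0935] p99 [0.7593 0.4447 0.1031]
side
stem 524 c [ 523.4 -172.4] s [222.2  33.5] a 5.47
   p1 [ 0.4191 -0.1902  0.0606] p99 [ 0.6324 -0.1486  0.0707]
flange 485 c [ 5
[... 896 characters left out ...]
1 [ 0.4925 -0.1872  0.0654] p99 [ 0.6291 -0.1659  0.0682]
flange 877 c [ 571.  -139.2] s [ 17.1 119.4] a 89.79
   p1 [ 0.5156 -0.1465  0.0306] p99 [ 0.6281 -0.1322  0.0361]
brA 4154 c [499.6  81.9] s [49.8 40.5] a 2.26
   p1 [0.477  0.0632 0.1515] p99 [0.5235 0.101  0.1578]
brB 5267 c [651.8  87.5] s [76.8 40.2] a 1.4
   p1 [0.6151 0.0684 0.1517] p99 [0.6882 0.1059 0.1584]
gripA 195 c [497.8 -53.9] s [28.7 13.5] a 36.44
   p1 [ 0.4898 -0.0645  0.1161] p99 [ 0.5078 -0.0503  0.1331]
gripB 1233 c [644.  -66.9] s [31.7 34.3] a 1.28
   p1 [ 0.629  -0.0821  0.1163] p99 [ 0.6592 -0.0506  0.1333]
bed 35272 c [568.9 109.1] s [108.6 389.9] a 88.9
   p1 [0.3947 0.08   0.0967] p99 [0.7562 0.1586 0.1006]
```

jog_arm:
  rows:
    - [[-4, -4, 0], [0, 0, 0], 0]
    - [[-8, -8, 0], [0, 0, 0], 0]
    - [[-12, -11.5, 0], [0, 0, 0], 0]
    - [[-12, -11.5, -4], [0, 0, 0], 0]
    - [[-12, -11.5, -8], [0, 0, 0], 0]
    - [[-12, -11.5, -12], [0, 0, 0], 0]
    - [[-12, -11.5, -12], [0, 0, 0], 0]
  newtons: 10

```text
clock: 1.02
position: [0.5027, -0.1147, 0.1045]
ee_rot: [-2.218, -2.218, 0.006]
force: [-0.3, 0.7, -0.2]
width: 0.286
gripper_force: 0.0
```

jog_arm:
  rows:
    - [[0.2, 0.5, 0], [0, 0, 0], 0]
    - [[0.2, 1.2, 0], [0, 0, 0], 0]
    - [[0.2, 2, 0], [0, 0, 0], 0]
    - [[0.2, 2.7, 0], [0, 0, 0], 0]
    - [[0.2, 3.4, 0], [0, 0, 0], 0]
    - [[0.2, 4.1, 0], [0, 0, 0], 0]
    - [[0.2, 4.8, 0], [0, 0, 0], 0]
    - [[0.2, 5.0, 0], [0, 0, 0], 0]

```text
clock: 2.02
position: [0.5069, -0.0658, 0.1073]
ee_rot: [2.221, 2.22, -0.001]
force: [-1.8, -6.5, 4.8]
width: 0.008
gripper_force: 3.0
```

jog_arm:
  rows:
    - [[0, -2.5, 0], [0, 0, 0], 0]
    - [[0, -4.5, 5], [0, 0, 0], 0.2]
    - [[0.4, -7, 10], [0, 0, 10], 0.5]
    - [[0.8, -9, 14], [0, 0, 20], 0.7]
    - [[1.2, -10.5, 14], [0, 0, 30], 0.7]
    - [[1.6, -10.8, 14], [0, 0, 40], 0.7]
    - [[1.6, -10.8, 14], [0, 0, 50], 0.7]
    - [[1.6, -10.8, 14], [0, 0, 60], 0.7]

```text
clock: 3.02
position: [0.523, -0.1725, 0.247]
ee_rot: [0.804, 3.037, 0.0]
force: [-0.2, 0.4, 0.0]
width: 0.684
gripper_force: 0.0
```

jog_arm:
  rows:
    - [[0, 0, 0], [0, 0, 10], 0.7]
    - [[0, 0, 0], [0, 0, 20], 0.7]
    - [[0, 0, 0], [0, 0, 30], 0.7]
    - [[0, 0, 0], [0, 0, 35.2], 0.7]
    - [[0, 0, 0], [0, 0, 35.2], 0.7]
    - [[0, 0, 0], [0, 0, 35.2], 0.7]

```text
clock: 3.78
position: [0.523, -0.1728, 0.2469]
ee_rot: [-0.139, 3.138, 0.0]
force: [0.3, 0.5, -0.3]
width: 0.698
gripper_force: 0.0
```

Run:
```python
from m import *
s=arm.observe();R=cv2.Rodrigues(s["ee_rot"])[0];print(s["position"],R.round(3).tolist(),s["width"],s["force"])
for n in("scene","side","wrist"):
    save(grab(n),f"pics/{n}1.npz")
    P=pts([f"pics/{n}1.npz"]);print(n)
    for t,b in dict(stemtop=((.4,.66),(-.22,-.12),(.065,.073)),flangetop=((.4,.66),(-.22,-.12),(.034,.038)),gripA=((.46,.55),(-.1,-.02),(.1,.14))).items():
        Q=box(P,*b)
        if len(Q)>15:
            rect(Q,t);print("   p1",np.percentile(Q,2,0).round(4),"p99",np.percentile(Q,98,0).round(4), np.rad2deg(np.polyfit(Q[:,0],Q[:,1],1)[0]))
```

```text
[ 0.52299785 -0.17277123  0.24685182] [[-0.996, -0.089, 0.0], [-0.089, 0.996, 0.0], [-0.0, 0.0, -1.0]] 0.6982792487344226 [ 0.28645484  0.50177834 -0.34342615]
scene
stemtop 434 c [ 522.3 -171.6] s [223.2  32.7] a 5.31
   p1 [ 0.4202 -0.1933  0.0652] p99 [ 0.6301 -0.1504  0.0704] 5.483636645419817
flangetop 198 c [ 526.2 -172.2] s [220.7  62.7] a 5.77
   p1 [ 0.4208 -0.1905  0.0341] p99 [ 0.6341 -0.1338  0.0379] -0.3930133285417266
gripA 133 c [508.2 -37.8] s [35.2 28.3] a 86.82
   p1 [ 0.4965 -0.054   0.107 ] p99 [ 0.5219 -0.0216  0.1337] -15.427335235867796
side
stemtop 829 c [ 523.3 -172.7] s [222.6  35.3] a 5.43
   p1 [ 0.4188 -0.1936  0.0655] p99 [ 0.6311 -0.1493  0.0709] 5.535754257235033
flangetop 334 c [ 524.1 -171.6] s [222.7  61.7] a 5.25
   p1 [ 0.4179 -0.1892  0.0342] p99 [ 0.6338 -0.1345  0.0379] 0.9537919842562265
gripA 220 c [507.6 -38.1] s [30.8 36.2] a 10.51
   p1 [ 0.4936 -0.0533  0.1083] p99 [ 0.5204 -0.0207  0.1352] -10.128573350256358
wrist
stemtop 5869 c [ 522.6 -171.7] s [219.8  30.3] a 5.56
   p1 [ 0.4164 -0.1928  0.0655] p99 [ 0.6261 -0.1517  0.0685] 5.518534534863507
flangetop 4148 c [ 522.7 -171.8] s [219.4  60.6] a 5.52
   p1 [ 0.4167 -0.2081  0.0341] p99 [ 0.6265 -0.1361  0.0366] 4.715933125956687
gripA 1463 c [502.4 -37.7] s [30.3 35.7] a 1.73
   p1 [ 0.4879 -0.0546  0.1083] p99 [ 0.5165 -0.0213  0.1335] -5.452194956135266
```

View pics/wrist1.png

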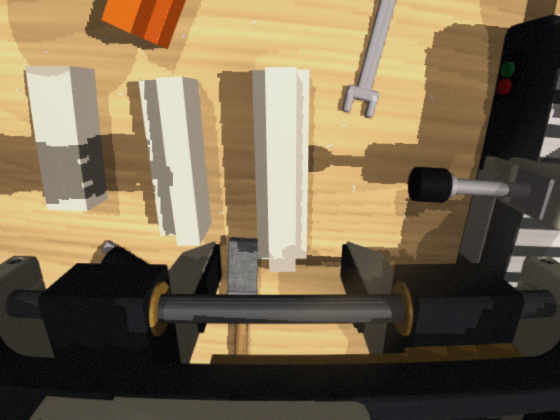

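The wrist view shows the T at (283,165), with its stem central between two flanges. It is measured at (0.5226, -0.1717) with a yaw of 5.5°. Grasping it now.

jog_arm:
  rows:
    - [[0, 0.1, -5], [0, 0, 0.4], 0.7]
    - [[0, 0.1, -10], [0, 0, 0.4], 0.7]
    - [[0, 0.1, -15], [0, 0, 0.4], 0.7]
    - [[0, 0.1, -18.5], [0, 0, 0.4], 0.7]
    - [[0, 0.1, -20.3], [0, 0, 0.4], 0.7]
    - [[0, 0.1, -20.3], [0, 0, 0.4], 0.6]
    - [[0, 0.1, -20.3], [0, 0, 0.4], 0.5]
    - [[0, 0.1, -20.3], [0, 0, 0.4], 0.45]
  newtons: 14

```text
clock: 4.92
position: [0.5238, -0.1722, 0.0449]
ee_rot: [-0.153, 3.136, -0.001]
force: [-0.2, -0.2, -0.0]
width: 0.463
gripper_force: 0.0
```

jog_arm:
  rows:
    - [[0, 0, 0], [0, 0, 0], 0.4]
    - [[0, 0, 0], [0, 0, 0], 0.35]
    - [[0, 0, 0], [0, 0, 0], 0.3]
    - [[0, 0, 0], [0, 0, 0], 0.25]
    - [[0, 0, 0], [0, 0, 0], 0.2]
    - [[0, 0, 0], [0, 0, 0], 0.2]

```text
clock: 5.68
position: [0.5231, -0.1722, 0.0439]
ee_rot: [-0.153, 3.138, -0.0]
force: [-2.0, -1.7, 5.4]
width: 0.324
gripper_force: 14.0
```

jog_arm:
  rows:
    - [[0, 0, 0.5], [0, 0, 0], 0.2]
    - [[0, 0, 1.5], [0, 0, 0], 0.2]
    - [[0, 0, 4], [0, 0, 0], 0.2]
    - [[0, 0, 8], [0, 0, 0], 0.2]
    - [[0, 0, 13], [0, 0, 0], 0.2]
    - [[0, 0, 18], [0, 0, 0], 0.2]
    - [[0, 0, 20], [0, 0, 0], 0.2]
    - [[0, 0, 20], [0, 0, 0], 0.2]

```text
clock: 6.68
position: [0.5237, -0.172, 0.2456]
ee_rot: [-0.153, 3.135, -0.002]
force: [-0.6, -0.4, -2.3]
width: 0.329
gripper_force: 14.0
```

Run:
```python
from m import *
P=pts(["pics/wrist0.npz"]);rect(box(P,(.46,.55),(.05,.13),(.155,.165)),"brA w0");rect(box(P,(.6,.67),(.05,.13),(.155,.165)),"brB w0")
for n in("scene0","scene1","side0","side1"):
    P=pts([f"pics/{n}.npz"]);print(n)
    rect(box(P,(.46,.55),(.05,.13),(.155,.165)),"brA");rect(box(P,(.6,.67),(.05,.13),(.155,.165)),"brB")
    print(" bedz",np.median(box(P,(.4,.6),(.13,.22),(.09,.11))[:,2]).round(4))
    Q=box(P,(.38,.6),(.24,.27),(.110,.128))  # fence front face
    Qt=box(P,(.38,.62),(.23,.3),(.130,.136)) # top
    for nm,q in(("face",Q),("top",Qt)):
        if len(q)>20:
            k=np.polyfit(q[:,0],q[:,1],1);r=q[:,1]-np.polyval(k,q[:,0])
            print(nm,len(q),"ang",np.rad2deg(k[0]).round(2),"y@.5",np.polyval(k,.5).round(4),"res pct",np.percentile(r,[2,10,50,90,98]).round(4))
    for x in np.arange(.4,.64,.04):
        q=box(P,(x,x+.04),(.23,.3),(.130,.136));print("  topmin",round(x+.02,2),len(q),np.percentile(q[:,1],[1,4,96,99]).round(4) if len(q) else '')
    for y in (.21,.22,.23,.24):
        q=box(P,(.6,.76),(y,y+.01),(.124,.132));print("  stop top x",y+.005,len(q),np.percentile(q[:,0],[1,4,50,96,99]).round(4) if len(q) else '')
    q=box(P,(.65,.72),(.2,.26),(.104,.122));print(" stopface",len(q),np.percentile(q[:,0],[5,25,50,75,95]).round(4) if len(q) else '')
s=arm.observe();print(s["position"],s["force"],s["width"])
im=cv2.imread("pics/side1.png")[255:390,290:470];cv2.imwrite("pics/e.png",cv2.resize(im,(800,600),interpolation=cv2.INTER_CUBIC))
```

```text
brA w0 3384 c [499.7  82. ] s [48.4 37.6] a 2.17
brB w0 3879 c [638.7  87.1] s [47.7 38.1] a 1.39
scene0
brA 117 c [500.3  82.2] s [49.5 38.6] a 2.91
brB 155 c [642.3  87.5] s [37.8 51.4] a 88.25
 bedz 0.0986
face 57 ang -1.21 y@.5 0.2653 res pct [-0.0163 -0.0028  0.0014  0.0037  0.0043]
top 370 ang 2.08 y@.5 0.2609 res pct [-0.0108 -0.0088  0.      0.0076  0.0093]
  topmin 0.42 56 [0.247  0.2481 0.2665 0.2672]
  topmin 0.46 65 [0.2491 0.2497 0.2973 0.2986]
  topmin 0.5 47 [0.2511 0.2517 0.2703 0.2857]
  topmin 0.54 70 [0.2508 0.2516 0.2704 0.2709]
  topmin 0.58 61 [0.253  0.2537 0.272  0.2725]
  topmin 0.62 54 [0.2539 0.2549 0.2731 0.2734]
  stop top x 0.215 12 [0.6752 0.6762 0.6832 0.6942 0.6944]
  stop top x 0.225 30 [0.6775 0.6795 0.6883 0.6948 0.6957]
  stop top x 0.23500000000000001 28 [0.6776 0.6783 0.6866 0.6936 0.6943]
  stop top x 0.245 16 [0.6762 0.6801 0.6917 0.6955 0.6959]
 stopface 93 [0.692  0.6933 0.6939 0.695  0.6964]
scene1
brA 117 c [501.7  82.2] s [46.1 38.7] a 7.33
brB 157 c [641.4  86.5] s [36.1 49.6] a 89.53
 bedz 0.0987
face 51 ang -0.64 y@.5 0.2666 res pct [-
[... 1801 characters left out ...]
  0.0076  0.0093]
  topmin 0.42 134 [0.2476 0.2482 0.2675 0.2682]
  topmin 0.46 152 [0.2497 0.2507 0.2978 0.2989]
  topmin 0.5 147 [0.252  0.2529 0.2703 0.2714]
  topmin 0.54 153 [0.2536 0.2545 0.2714 0.272 ]
  topmin 0.58 179 [0.2548 0.2554 0.2738 0.2745]
  topmin 0.62 223 [0.2557 0.2563 0.2754 0.2763]
  stop top x 0.215 45 [0.6758 0.6762 0.6855 0.6945 0.695 ]
  stop top x 0.225 65 [0.6746 0.6756 0.6856 0.6939 0.6944]
  stop top x 0.23500000000000001 64 [0.6747 0.6754 0.6848 0.6935 0.694 ]
  stop top x 0.245 41 [0.6751 0.6764 0.6893 0.6933 0.6938]
 stopface 137 [0.6922 0.6928 0.6934 0.694  0.6948]
[ 0.52372972 -0.17202155  0.2455745 ] [-0.58432153 -0.35879533 -2.28993917] 0.3285014659990219
```

View pics/e.png

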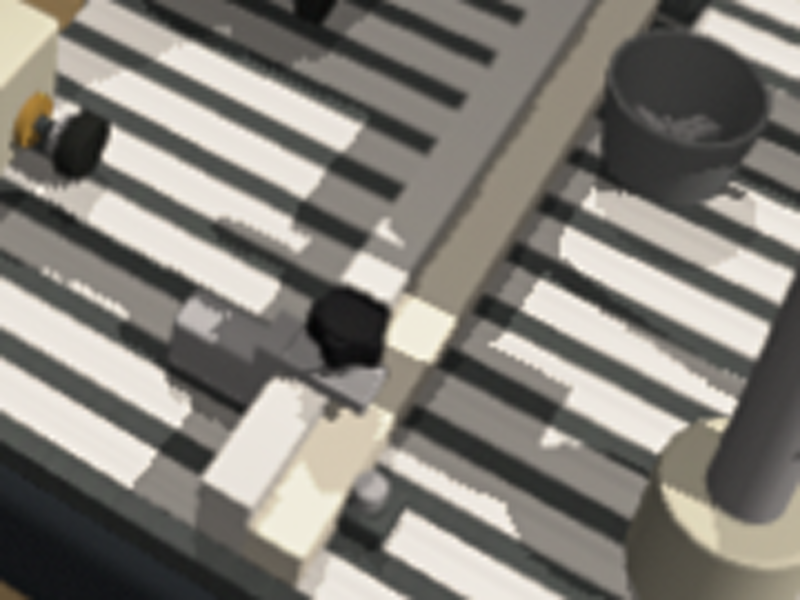

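Crop e.png shows the fence (its front face runs up to the stop) and the stop block at (215,330), with the knob at (345,325) over it. The corner works out at about (0.674, 0.2576), yaw 2.1°. Before going there I'll check that the router head clears the gripper body.

Run:
```python
from m import *
P=pts(["pics/scene1.npz","pics/side1.npz","pics/scene0.npz","pics/side0.npz"])
for y in np.arange(.2,.56,.04):
    for z0,z1 in((.165,.3),(.3,.6)):
        q=box(P,(.3,.85),(y,y+.04),(z0,z1))
        if len(q)>8: print(round(y,2),z0,len(q),"x",np.percentile(q[:,0],[0,5,95,100]).round(3),"z",q[:,2].min().round(3),q[:,2].max().round(3))
```

```text
0.24 0.165 401 x [0.669 0.672 0.697 0.702] z 0.165 0.175
0.28 0.165 304 x [0.668 0.672 0.695 0.698] z 0.165 0.175
0.36 0.165 1191 x [0.473 0.484 0.603 0.606] z 0.237 0.3
0.36 0.3 5896 x [0.43  0.458 0.515 0.66 ] z 0.3 0.453
0.4 0.165 5917 x [0.491 0.596 0.667 0.67 ] z 0.165 0.3
0.4 0.3 15337 x [0.419 0.49  0.668 0.676] z 0.3 0.453
0.44 0.165 1343 x [0.465 0.487 0.662 0.666] z 0.229 0.284
0.44 0.3 3201 x [0.437 0.48  0.592 0.595] z 0.302 0.452
0.48 0.165 1633 x [0.548 0.555 0.577 0.85 ] z 0.165 0.3
0.48 0.3 762 x [0.495 0.504 0.551 0.559] z 0.3 0.446
0.52 0.165 516 x [0.816 0.821 0.849 0.85 ] z 0.165 0.177
```

jog_arm:
  rows:
    - [[0.5, 5, 0.5], [0, 0, -1], 0.2]
    - [[1, 10, 0.5], [0, 0, -2], 0.2]
    - [[1.5, 15, 0.5], [0, 0, -3.4], 0.2]
    - [[2, 20, 0.5], [0, 0, -3.4], 0.2]
    - [[2.5, 25, 0.5], [0, 0, -3.4], 0.2]
    - [[2.5, 25, 0.5], [0, 0, -3.4], 0.2]

```text
clock: 7.42
position: [0.5467, 0.0834, 0.2472]
ee_rot: [0.072, -3.138, -0.004]
force: [-0.2, -0.1, -2.0]
width: 0.327
gripper_force: 14.0
```

jog_arm:
  rows:
    - [[0.5, 5, 0], [0, 0, 0], 0.2]
    - [[1.0, 10, 0], [0, 0, 0], 0.2]
    - [[1.5, 13.5, 0], [0, 0, 0], 0.2]
    - [[1.5, 13.5, -2], [0, 0, 0], 0.2]
    - [[1.5, 13.5, -4], [0, 0, 0], 0.2]
    - [[1.5, 13.5, -5], [0, 0, 0], 0.2]
    - [[1.5, 13.5, -5], [0, 0, 0], 0.2]

```text
clock: 8.3
position: [0.5625, 0.2121, 0.1976]
ee_rot: [0.059, -3.139, 0.002]
force: [1.0, -0.1, -2.2]
width: 0.322
gripper_force: 14.0
```

Run:
```python
from m import *
s=arm.observe();R=cv2.Rodrigues(s["ee_rot"])[0];print(s["position"],np.rad2deg(np.arctan2(-R[0,1],R[1,1])),R[:,2],s["force"])
for n in("side","wrist"):
    save(grab(n),f"pics/{n}2.npz")
    P=pts([f"pics/{n}2.npz"]);z=s["position"][2]-.0439
    print(n)
    for t,b in dict(stem=(z+.063,z+.073),flange=(z+.034,z+.038)).items():
        Q=box(P,(.40,.72),(.15,.29),b)
        if len(Q)>15: rect(Q,t);print(np.percentile(Q,[2,98],axis=0).round(4).tolist(),np.median(Q[:,2]))
```

```text
[0.56245679 0.2121148  0.19755143] 2.165611794778467 [-0.00221268 -0.00100159 -0.99999705] [ 0.97921115 -0.061086   -2.18392721]
side
stem 1180 c [591.7 209.7] s [ 63.9 163.5] a 82.01
[[0.5364, 0.1899, 0.2177], [0.672, 0.24, 0.2249]] 0.22132236060033106
flange 758 c [571.  212.3] s [206.5  61.2] a 2.09
[[0.4777, 0.1821, 0.1878], [0.6726, 0.2445, 0.1915]] 0.18933852926972183
wrist
stem 22386 c [528.4 215.9] s [ 63.3 153.9] a 82.49
[[0.4541, 0.1952, 0.2201], [0.5985, 0.2279, 0.223]] 0.2215590315638588
flange 10013 c [543.  212.3] s [181.6  60.7] a 2.2
[[0.4543, 0.1807, 0.1883], [0.6277, 0.2409, 0.1909]] 0.18953844392345037
```

View pics/side2.png

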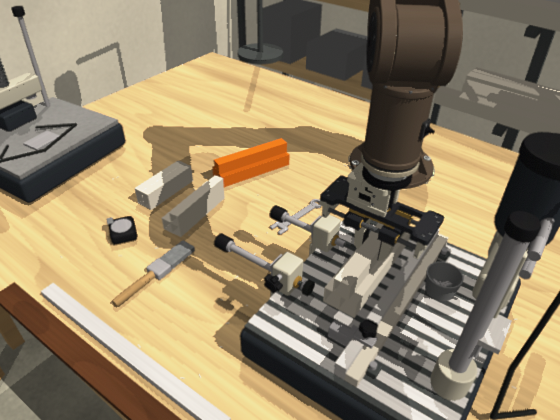

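The side view shows the piece level above the bed, with its end before the stop near (370,330). Its yaw is 2.2°, as wanted. Before lowering I'll check the pad clearances.

Run:
```python
from m import *
for n in("side1","scene1","wrist2"):
    P=pts([f"pics/{n}.npz"])
    for t,x in(("A",(.475,.52)),("B",(.615,.66))):
        q=box(P,x,(.11,.2),(.106,.14));print(n,t,len(q),np.percentile(q[:,1],[2,50,90,98,100]).round(4) if len(q) else '')
```

```text
side1 A 246 [0.1119 0.1597 0.1716 0.1722 0.1727]
side1 B 226 [0.1101 0.1322 0.1389 0.1392 0.1398]
scene1 A 142 [0.1121 0.159  0.1715 0.1723 0.1725]
scene1 B 123 [0.1102 0.1314 0.1384 0.1392 0.1397]
wrist2 A 1675 [0.1113 0.1462 0.1669 0.1691 0.1706]
wrist2 B 0
```

jog_arm:
  rows:
    - [[-0.2, 0.5, -1], [0, 0, 0], 0.2]
    - [[-0.2, 0.5, -2.5], [0, 0, 0], 0.2]
    - [[-0.2, 0.5, -4], [0, 0, 0], 0.2]
    - [[-0.2, 0.5, -4.7], [0, 0, 0], 0.2]
    - [[-0.2, 0.5, -4.9], [0, 0, 0], 0.2]
    - [[-0.2, 0.5, -5.0], [0, 0, 0], 0.2]
    - [[-0.2, 0.5, -5.1], [0, 0, 0], 0.2]
    - [[-0.2, 0.5, -5.1], [0, 0, 0], 0.2]

```text
clock: 9.4
position: [0.5611, 0.218, 0.148]
ee_rot: [-0.06, 3.141, 0.0]
force: [-0.2, 0.4, -2.6]
width: 0.325
gripper_force: 14.0
```

jog_arm:
  rows:
    - [[0, 0, -0.05], [0, 0, 0], 0.2]
    - [[0, 0, -0.1], [0, 0, 0], 0.2]
    - [[0, 0, -0.1], [0, 0, 0], 0.2]

```text
clock: 9.78
position: [0.561, 0.218, 0.1467]
ee_rot: [-0.06, 3.141, 0.0]
force: [-0.3, 0.4, -2.0]
width: 0.325
gripper_force: 14.0
```

jog_arm:
  rows:
    - [[0, 0, -0.05], [0, 0, 0], 0.2]
    - [[0, 0, -0.1], [0, 0, 0], 0.2]
    - [[0, 0, -0.15], [0, 0, 0], 0.2]
    - [[0, 0, -0.15], [0, 0, 0], 0.2]

```text
clock: 10.28
position: [0.561, 0.2179, 0.1452]
ee_rot: [0.06, -3.141, 0.0]
force: [0.0, 0.4, -2.3]
width: 0.328
gripper_force: 14.0
```

jog_arm:
  rows:
    - [[0, 0, -0.05], [0, 0, 0], 0.2]
    - [[0, 0, -0.05], [0, 0, 0], 0.2]

```text
clock: 10.52
position: [0.561, 0.218, 0.1447]
ee_rot: [0.06, -3.141, -0.0]
force: [-0.7, 0.0, -2.0]
width: 0.326
gripper_force: 14.0
```

jog_arm:
  rows:
    - [[0.1, 0.1, 0], [0, 0, 0], 0.2]
    - [[0.15, 0.2, 0], [0, 0, 0], 0.2]
    - [[0.2, 0.3, 0], [0, 0, 0], 0.2]
    - [[0.25, 0.35, 0], [0, 0, 0], 0.2]
    - [[0.25, 0.35, 0], [0, 0, 0], 0.2]

```text
clock: 11.15
position: [0.5635, 0.2215, 0.1447]
ee_rot: [-0.06, 3.141, 0.0]
force: [1.2, -1.5, -2.4]
width: 0.325
gripper_force: 14.0
```

jog_arm:
  rows:
    - [[0.05, 0, 0], [0, 0, 0], 0.2]
    - [[0.05, 0, 0], [0, 0, 0], 0.2]

```text
clock: 11.4
position: [0.5641, 0.2214, 0.1447]
ee_rot: [-0.06, 3.141, 0.0]
force: [0.2, -0.5, -2.3]
width: 0.325
gripper_force: 14.0
```

jog_arm:
  rows:
    - [[0.05, 0, 0], [0, 0, 0], 0.2]
    - [[0.05, 0, 0], [0, 0, 0], 0.2]

```text
clock: 11.65
position: [0.5645, 0.2215, 0.1447]
ee_rot: [0.06, -3.141, 0.0]
force: [0.5, -1.1, -2.5]
width: 0.326
gripper_force: 14.0
```

jog_arm:
  rows:
    - [[0.05, 0, 0], [0, 0, 0], 0.2]
    - [[0.05, 0, 0], [0, 0, 0], 0.2]

```text
clock: 11.9
position: [0.5646, 0.2216, 0.1446]
ee_rot: [0.061, -3.14, 0.0]
force: [-3.2, 0.1, -0.8]
width: 0.324
gripper_force: 14.0
```

jog_arm:
  rows:
    - [[0.04, 0, 0], [0, 0, 0], 0.2]
    - [[0.04, 0, 0], [0, 0, 0], 0.2]

```text
clock: 12.15
position: [0.5646, 0.2216, 0.1446]
ee_rot: [0.061, -3.14, 0.0]
force: [-5.8, -0.3, -0.9]
width: 0.328
gripper_force: 14.0
```

jog_arm:
  rows:
    - [[-0.06, 0.05, 0], [0, 0, 0], 0.2]
    - [[-0.06, 0.1, 0], [0, 0, 0], 0.2]
    - [[-0.06, 0.1, 0], [0, 0, 0], 0.2]

```text
clock: 12.52
position: [0.5646, 0.222, 0.1446]
ee_rot: [0.06, -3.14, 0.001]
force: [-4.3, -3.1, -0.3]
width: 0.32
gripper_force: 14.0
```

jog_arm:
  rows:
    - [[0, 0.05, 0], [0, 0, 0], 0.2]
    - [[0, 0.05, 0], [0, 0, 0], 0.2]

```text
clock: 12.78
position: [0.5646, 0.2225, 0.1445]
ee_rot: [0.06, -3.14, 0.001]
force: [-5.5, -1.8, -1.5]
width: 0.328
gripper_force: 14.0
```

jog_arm:
  rows:
    - [[0, 0.05, 0], [0, 0, 0], 0.2]
    - [[0, 0.05, 0], [0, 0, 0], 0.2]

```text
clock: 13.02
position: [0.5646, 0.223, 0.1445]
ee_rot: [0.06, -3.14, 0.001]
force: [-4.7, -2.2, -1.7]
width: 0.323
gripper_force: 14.0
```

jog_arm:
  rows:
    - [[-0.02, 0.05, 0], [0, 0, 0], 0.2]
    - [[-0.02, 0.05, 0], [0, 0, 0], 0.2]

```text
clock: 13.28
position: [0.5645, 0.2237, 0.1446]
ee_rot: [0.06, -3.141, 0.0]
force: [-3.1, -2.6, -3.6]
width: 0.324
gripper_force: 14.0
```

jog_arm:
  rows:
    - [[0, 0.05, 0], [0, 0, 0], 0.2]
    - [[0, 0.05, 0], [0, 0, 0], 0.2]

```text
clock: 13.52
position: [0.5646, 0.2239, 0.1446]
ee_rot: [0.06, -3.141, 0.001]
force: [-4.8, -3.9, -2.9]
width: 0.325
gripper_force: 14.0
```

jog_arm:
  rows:
    - [[0, 0.05, 0], [0, 0, 0], 0.2]
    - [[0, 0.05, 0], [0, 0, 0], 0.2]

```text
clock: 13.78
position: [0.5645, 0.224, 0.1446]
ee_rot: [0.059, -3.14, 0.002]
force: [-4.2, -5.6, -1.1]
width: 0.319
gripper_force: 14.0
```

jog_arm:
  rows:
    - [[0, 0.03, 0], [0, 0, 0], 0.2]
    - [[0, 0.03, 0], [0, 0, 0], 0.2]

```text
clock: 14.02
position: [0.5645, 0.224, 0.1446]
ee_rot: [0.059, -3.14, 0.003]
force: [-4.8, -5.8, -1.0]
width: 0.324
gripper_force: 14.0
```

jog_arm:
  rows:
    - [[0, -0.02, -0.05], [0, 0, 0], 0.2]
    - [[0, -0.02, -0.05], [0, 0, 0], 0.2]

```text
clock: 14.28
position: [0.5645, 0.224, 0.1443]
ee_rot: [0.059, -3.14, 0.002]
force: [-5.7, -6.0, 0.6]
width: 0.325
gripper_force: 14.0
```

jog_arm:
  rows:
    - [[0, 0, -0.05], [0, 0, 0], 0.2]
    - [[0, 0, -0.05], [0, 0, 0], 0.2]

```text
clock: 14.52
position: [0.5644, 0.224, 0.1441]
ee_rot: [0.059, -3.141, 0.002]
force: [-7.1, -6.3, 3.9]
width: 0.325
gripper_force: 14.0
```

jog_arm:
  rows:
    - [[0, 0, 0], [0, 0, 0], 0.37]
    - [[0, 0, 0], [0, 0, 0], 0.45]
    - [[0, 0, 0], [0, 0, 0], 0.55]
    - [[0, 0, 0], [0, 0, 0], 0.55]
    - [[0, 0, 2], [0, 0, 0], 0.55]
    - [[0, 0, 6], [0, 0, 0], 0.55]
    - [[0, 0, 9], [0, 0, 0], 0.55]
    - [[0, 0, 9], [0, 0, 0], 0.55]

```text
clock: 15.52
position: [0.566, 0.2261, 0.2365]
ee_rot: [-0.06, 3.136, 0.003]
force: [-0.2, 0.1, 0.4]
width: 0.551
gripper_force: 0.0
```

Run:
```python
from m import *
s=arm.observe();print(s["position"],s["force"],s["width"])
for n in("side","wrist"):
    save(grab(n),f"pics/{n}3.npz")
    P=pts([f"pics/{n}3.npz"]);print(n)
    for t,b in dict(stem=(.163,.173),flange=(.134,.1385)).items():
        Q=box(P,(.40,.70),(.15,.2545),b)
        if len(Q)>15: rect(Q,t);print(np.percentile(Q,[1,99],axis=0).round(4).tolist(),np.median(Q[:,2]))
```

```text
[0.565989   0.22605792 0.236465  ] [-0.18745237  0.1317469   0.35540699] 0.5508093896683602
side
stem 1474 c [565.3 224.1] s [221.2  31. ] a 2.05
[[0.4628, 0.2073, 0.1639], [0.6741, 0.2417, 0.1702]] 0.16771122329577143
flange 1015 c [550.6 211.4] s [285.3  85.8] a 0.34
[[0.4576, 0.1916, 0.1341], [0.6843, 0.2541, 0.1384]] 0.13607247134105782
wrist
stem 11009 c [563.6 224.2] s [220.7  30.3] a 2.01
[[0.4551, 0.207, 0.1655], [0.6704, 0.24, 0.1685]] 0.16702371969061677
flange 7042 c [573.1 224.4] s [239.3  60.5] a 1.9
[[0.4551, 0.1921, 0.134], [0.6488, 0.2539, 0.1366]] 0.1350716420230983
```

The T is standing home at yaw 2.05°, with bed, fence and stop contact all felt. Next is pushing clamp a with closed fingertips.

jog_arm:
  rows:
    - [[-1, -6, 2], [0, 0, 0], 0]
    - [[-2, -12, 2], [0, 0, 0], 0]
    - [[-3, -18, 2], [0, 0, 0], 0]
    - [[-4.5, -24, 2], [0, 0, 0], 0]
    - [[-6, -30, 2], [0, 0, 0], 0]
    - [[-6, -32, 2], [0, 0, 0], 0]
    - [[-6, -32, -4], [0, 0, 0], 0]
    - [[-6, -32, -9], [0, 0, 0], 0]
  newtons: 10

```text
clock: 16.62
position: [0.5036, -0.0955, 0.1414]
ee_rot: [0.058, -3.14, -0.0]
force: [0.7, -0.1, -0.2]
width: 0.005
gripper_force: 0.0
```

jog_arm:
  rows:
    - [[0, 0, 0], [0, 0, 0], 0]
    - [[0, 0, 0], [0, 0, 0], 0]

```text
clock: 16.88
position: [0.5053, -0.0948, 0.1448]
ee_rot: [-0.061, 3.14, 0.0]
force: [-0.3, 0.8, 0.0]
width: 0.006
gripper_force: 0.0
```

jog_arm:
  rows:
    - [[0, 0, -2], [0, 0, 0], 0]
    - [[0, 0, -3.8], [0, 0, 0], 0]
    - [[0, 0.7, -3.8], [0, 0, 0], 0]
    - [[0, 1.4, -3.8], [0, 0, 0], 0]
    - [[0, 1.9, -3.8], [0, 0, 0], 0]
    - [[0, 2.2, -3.8], [0, 0, 0], 0]
    - [[0, 2.5, -3.8], [0, 0, 0], 0]
    - [[0, 2.5, -3.8], [0, 0, 0], 0]

```text
clock: 17.88
position: [0.505, -0.0709, 0.1062]
ee_rot: [-0.059, 3.14, -0.002]
force: [-0.6, -4.0, 4.0]
width: 0.005
gripper_force: 2.2
```

jog_arm:
  rows:
    - [[0, 0.4, 0], [0, 0, 0], 0]
    - [[0, 0.8, 0], [0, 0, 0], 0]
    - [[0, 1.1, 0], [0, 0, 0], 0]
    - [[0, 1.3, 0], [0, 0, 0], 0]
    - [[0, 1.3, 0], [0, 0, 0], 0]

```text
clock: 18.5
position: [0.5046, -0.058, 0.106]
ee_rot: [-0.058, 3.141, -0.002]
force: [-1.0, -4.2, 4.9]
width: 0.003
gripper_force: 2.5
```

jog_arm:
  rows:
    - [[0, 0.05, 0], [0, 0, 0], 0]
    - [[0, 0.1, 0], [0, 0, 0], 0]
    - [[0, 0.1, 0], [0, 0, 0], 0]

```text
clock: 18.88
position: [0.5046, -0.0573, 0.106]
ee_rot: [0.058, -3.141, 0.002]
force: [-1.6, -6.3, 4.6]
width: 0.003
gripper_force: 3.0
```

jog_arm:
  rows:
    - [[0, 0.05, 0], [0, 0, 0], 0]
    - [[0, 0.1, 0], [0, 0, 0], 0]
    - [[0, 0.1, 0], [0, 0, 0], 0]

```text
clock: 19.25
position: [0.5045, -0.0563, 0.106]
ee_rot: [0.058, -3.141, 0.002]
force: [-2.0, -5.9, 4.6]
width: 0.007
gripper_force: 3.0
```

jog_arm:
  rows:
    - [[0, 0.05, 0], [0, 0, 0], 0]
    - [[0, 0.1, 0], [0, 0, 0], 0]
    - [[0, 0.1, 0], [0, 0, 0], 0]

```text
clock: 19.62
position: [0.5045, -0.0553, 0.106]
ee_rot: [0.058, -3.141, 0.002]
force: [-1.8, -6.1, 5.2]
width: 0.007
gripper_force: 3.1
```

jog_arm:
  rows:
    - [[0, 0.05, 0], [0, 0, 0], 0]
    - [[0, 0.1, 0], [0, 0, 0], 0]
    - [[0, 0.1, 0], [0, 0, 0], 0]

```text
clock: 20.0
position: [0.5045, -0.0543, 0.106]
ee_rot: [0.058, -3.141, 0.002]
force: [-1.2, -6.1, 5.1]
width: 0.009
gripper_force: 3.1
```

jog_arm:
  rows:
    - [[0, 0.05, 0], [0, 0, 0], 0]
    - [[0, 0.1, 0], [0, 0, 0], 0]
    - [[0, 0.1, 0], [0, 0, 0], 0]

```text
clock: 20.38
position: [0.5044, -0.0533, 0.106]
ee_rot: [0.058, -3.141, 0.002]
force: [-2.8, -7.0, 5.3]
width: 0.006
gripper_force: 3.1
```

jog_arm:
  rows:
    - [[0, 0.05, 0], [0, 0, 0], 0]
    - [[0, 0.1, 0], [0, 0, 0], 0]
    - [[0, 0.1, 0], [0, 0, 0], 0]

```text
clock: 20.75
position: [0.5044, -0.0525, 0.106]
ee_rot: [0.058, -3.141, 0.002]
force: [-1.6, -6.6, 6.1]
width: 0.005
gripper_force: 3.3
```

jog_arm:
  rows:
    - [[0, 0.05, 0], [0, 0, 0], 0]
    - [[0, 0.1, 0], [0, 0, 0], 0]
    - [[0, 0.1, 0], [0, 0, 0], 0]

```text
clock: 21.12
position: [0.5044, -0.0519, 0.106]
ee_rot: [0.057, -3.141, 0.003]
force: [-2.1, -7.6, 5.8]
width: 0.008
gripper_force: 4.0
```

jog_arm:
  rows:
    - [[0, 0.05, 0], [0, 0, 0], 0]
    - [[0, 0.1, 0], [0, 0, 0], 0]
    - [[0, 0.1, 0], [0, 0, 0], 0]

```text
clock: 21.5
position: [0.5043, -0.0514, 0.106]
ee_rot: [0.057, -3.141, 0.004]
force: [-2.3, -9.1, 6.3]
width: 0.008
gripper_force: 4.8
```

jog_arm:
  rows:
    - [[0, 0.05, 0], [0, 0, 0], 0]
    - [[0, 0.1, 0], [0, 0, 0], 0]
    - [[0, 0.1, 0], [0, 0, 0], 0]

```text
clock: 21.88
position: [0.5043, -0.0508, 0.106]
ee_rot: [0.056, -3.141, 0.005]
force: [-1.6, -11.2, 6.6]
width: 0.002
gripper_force: 5.6
```

jog_arm:
  rows:
    - [[0, 0.05, 0], [0, 0, 0], 0]
    - [[0, 0.07, 0], [0, 0, 0], 0]
    - [[0, 0.07, 0], [0, 0, 0], 0]

```text
clock: 22.25
position: [0.5043, -0.0505, 0.1061]
ee_rot: [0.055, -3.141, 0.005]
force: [-2.2, -11.8, 7.3]
width: 0.005
gripper_force: 6.2
```

jog_arm:
  rows:
    - [[0, -0.5, 0], [0, 0, 0], 0]
    - [[0, -2, 0], [0, 0, 0], 0]
    - [[0, -4, 0], [0, 0, 0], 0]
    - [[0, -5.5, 4], [0, 0, 0], 0]
    - [[4, -7, 4], [0, 0, 0], 0]
    - [[9, -7, 4], [0, 0, 0], 0]
    - [[14, -6.5, 4], [0, 0, 0], 0]
    - [[14.1, -6.5, 4], [0, 0, 0], 0]

```text
clock: 23.25
position: [0.6484, -0.1115, 0.1448]
ee_rot: [-0.062, 3.14, 0.002]
force: [-0.1, 0.2, -0.0]
width: 0.007
gripper_force: 0.0
```

jog_arm:
  rows:
    - [[-0.2, 0, -2], [0, 0, 0], 0]
    - [[-0.2, 0, -3.8], [0, 0, 0], 0]
    - [[-0.2, 0.5, -3.8], [0, 0, 0], 0]
    - [[-0.2, 1, -3.8], [0, 0, 0], 0]
    - [[-0.2, 1.7, -3.8], [0, 0, 0], 0]
    - [[-0.2, 2.4, -3.8], [0, 0, 0], 0]
    - [[-0.3, 3, -3.8], [0, 0, 0], 0]
    - [[-0.3, 3, -3.8], [0, 0, 0], 0]

```text
clock: 24.25
position: [0.6426, -0.0828, 0.1082]
ee_rot: [-0.06, 3.141, -0.002]
force: [-0.6, -4.5, -2.3]
width: 0.003
gripper_force: 1.6
```

jog_arm:
  rows:
    - [[0, 0.5, 0], [0, 0, 0], 0]
    - [[0, 1, 0], [0, 0, 0], 0]
    - [[-0.1, 1.5, 0], [0, 0, 0], 0]
    - [[-0.1, 2, 0], [0, 0, 0], 0]
    - [[-0.1, 2.4, 0], [0, 0, 0], 0]
    - [[-0.1, 2.6, 0], [0, 0, 0], 0]
    - [[-0.1, 2.6, 0], [0, 0, 0], 0]

```text
clock: 25.12
position: [0.6417, -0.0573, 0.1083]
ee_rot: [-0.059, 3.141, -0.002]
force: [-0.6, -5.0, -1.4]
width: 0.001
gripper_force: 2.4
```

jog_arm:
  rows:
    - [[0, 0.2, 0], [0, 0, 0], 0]
    - [[0, 0.4, 0], [0, 0, 0], 0]
    - [[0, 0.5, 0], [0, 0, 0], 0]
    - [[0, 0.5, 0], [0, 0, 0], 0]

```text
clock: 25.62
position: [0.6415, -0.0524, 0.1082]
ee_rot: [-0.059, 3.141, -0.002]
force: [-0.4, -5.3, -0.4]
width: 0.005
gripper_force: 2.7
```

jog_arm:
  rows:
    - [[0, 0.1, 0], [0, 0, 0], 0]
    - [[0, 0.2, 0], [0, 0, 0], 0]
    - [[0, 0.2, 0], [0, 0, 0], 0]

```text
clock: 26.0
position: [0.6414, -0.0505, 0.1082]
ee_rot: [0.059, -3.141, 0.002]
force: [-1.3, -5.6, -0.4]
width: 0.007
gripper_force: 2.7
```

jog_arm:
  rows:
    - [[0, 0.1, 0], [0, 0, 0], 0]
    - [[0, 0.2, 0], [0, 0, 0], 0]
    - [[0, 0.2, 0], [0, 0, 0], 0]

```text
clock: 26.38
position: [0.6414, -0.0485, 0.1082]
ee_rot: [0.059, -3.141, 0.002]
force: [-1.4, -5.6, -0.6]
width: 0.005
gripper_force: 2.7
```

jog_arm:
  rows:
    - [[0, 0.05, 0], [0, 0, 0], 0]
    - [[0, 0.1, 0], [0, 0, 0], 0]
    - [[0, 0.1, 0], [0, 0, 0], 0]

```text
clock: 26.75
position: [0.6413, -0.0476, 0.1082]
ee_rot: [0.058, -3.141, 0.002]
force: [-1.5, -5.7, -0.3]
width: 0.004
gripper_force: 2.9
```

jog_arm:
  rows:
    - [[0, 0.05, 0], [0, 0, 0], 0]
    - [[0, 0.1, 0], [0, 0, 0], 0]
    - [[0, 0.1, 0], [0, 0, 0], 0]

```text
clock: 27.12
position: [0.6413, -0.0466, 0.1082]
ee_rot: [0.059, -3.141, 0.002]
force: [-1.4, -6.6, -0.3]
width: 0.003
gripper_force: 2.9
```

jog_arm:
  rows:
    - [[0, 0.05, 0], [0, 0, 0], 0]
    - [[0, 0.1, 0], [0, 0, 0], 0]
    - [[0, 0.1, 0], [0, 0, 0], 0]

```text
clock: 27.5
position: [0.6413, -0.0459, 0.1082]
ee_rot: [0.058, -3.141, 0.003]
force: [-2.0, -6.4, 0.1]
width: 0.007
gripper_force: 3.2
```

jog_arm:
  rows:
    - [[0, 0.05, 0], [0, 0, 0], 0]
    - [[0, 0.1, 0], [0, 0, 0], 0]
    - [[0, 0.1, 0], [0, 0, 0], 0]

```text
clock: 27.88
position: [0.6413, -0.0455, 0.1082]
ee_rot: [0.058, -3.141, 0.004]
force: [-2.5, -8.3, 1.0]
width: 0.006
gripper_force: 3.9
```

jog_arm:
  rows:
    - [[0, 0.05, 0], [0, 0, 0], 0]
    - [[0, 0.1, 0], [0, 0, 0], 0]
    - [[0, 0.1, 0], [0, 0, 0], 0]

```text
clock: 28.25
position: [0.6412, -0.0451, 0.1082]
ee_rot: [0.057, -3.141, 0.005]
force: [-1.6, -9.8, 1.1]
width: 0.002
gripper_force: 4.5
```

jog_arm:
  rows:
    - [[0, 0.05, 0], [0, 0, 0], 0]
    - [[0, 0.1, 0], [0, 0, 0], 0]
    - [[0, 0.1, 0], [0, 0, 0], 0]

```text
clock: 28.62
position: [0.6412, -0.0446, 0.1082]
ee_rot: [0.056, -3.141, 0.005]
force: [-3.1, -10.1, 0.7]
width: 0.006
gripper_force: 5.1
```

jog_arm:
  rows:
    - [[0, 0.05, 0], [0, 0, 0], 0]
    - [[0, 0.05, 0], [0, 0, 0], 0]

```text
clock: 28.88
position: [0.6412, -0.0444, 0.1082]
ee_rot: [0.056, -3.14, 0.006]
force: [-2.3, -10.6, 1.0]
width: 0.004
gripper_force: 5.5
```

jog_arm:
  rows:
    - [[0, -0.5, 0], [0, 0, 0], 0]
    - [[0, -2, 0], [0, 0, 0], 0]
    - [[0, -4, 0], [0, 0, 0], 0]
    - [[0, -6, 3], [0, 0, 0], 0]
    - [[-3, -8, 8], [0, 0, 0], 0]
    - [[-6, -8, 12], [0, 0, 0], 0]
    - [[-6, -8, 14], [0, 0, 0], 0]
    - [[-6, -8, 14], [0, 0, 0], 0]

```text
clock: 29.88
position: [0.5824, -0.1221, 0.2497]
ee_rot: [-0.058, 3.137, -0.001]
force: [0.2, 1.7, 0.1]
width: 0.007
gripper_force: 0.0
```

Run:
```python
from m import *
s=arm.observe();print(s["position"],s["force"])
for n in("side","scene"):
    save(grab(n),f"pics/{n}4.npz")
    P=pts([f"pics/{n}4.npz"]);print(n)
    rect(box(P,(.40,.70),(.18,.2545),(.163,.173)),"stem")
    for t,x in(("A",(.475,.52)),("B",(.615,.66))):
        q=box(P,x,(-.1,.02),(.1,.14));rect(q,"grip"+t);print(np.percentile(q[:,1],[2,98]))
        q=box(P,x,(.15,.22),(.106,.132));print(" pad",len(q),np.percentile(q[:,1],[2,50,98]).round(4))
im=cv2.imread("pics/side4.png")[200:365,220:440];cv2.imwrite("pics/f.png",cv2.resize(im,(800,600),interpolation=cv2.INTER_CUBIC))
```

```text
[ 0.58239405 -0.12205733  0.24968579] [0.20930138 1.70940631 0.08121559]
side
stem 1621 c [563.9 223.8] s [224.3  31.5] a 2.08
gripA 280 c [504.8  -7.9] s [29.  53.7] a 14.68
[-0.03150517  0.01722263]
 pad 113 [0.1511 0.1766 0.188 ]
gripB 319 c [645.1  -4.1] s [28. 48.] a 11.74
[-0.02542233  0.01727592]
 pad 160 [0.1508 0.1798 0.1937]
scene
stem 698 c [567.  222.3] s [223.6  31.3] a 2.37
gripA 171 c [505.7  -6.9] s [27.7 53.1] a 8.74
[-0.03176814  0.01820818]
 pad 64 [0.1513 0.176  0.1872]
gripB 192 c [643.7  -3.8] s [30.4 46.3] a 2.03
[-0.0251071   0.01813687]
 pad 93 [0.1515 0.1801 0.1995]
```

View pics/f.png

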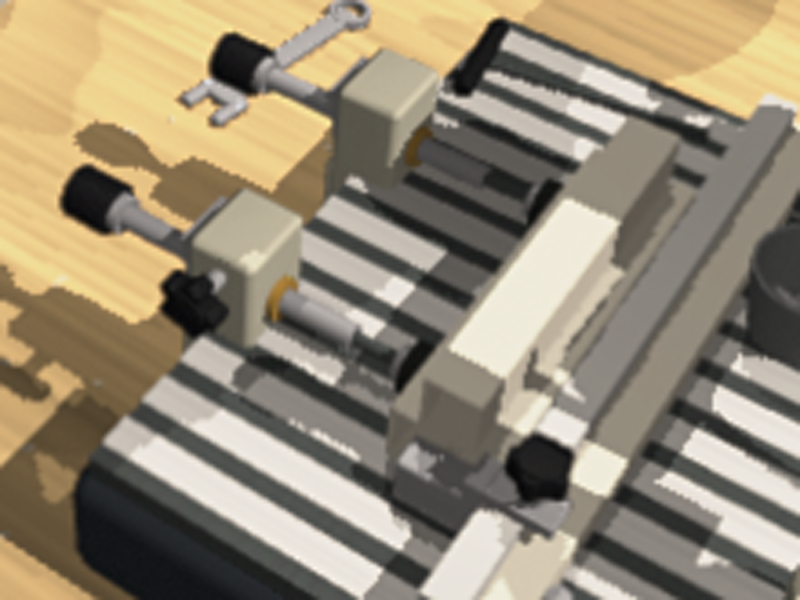

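Crop f.png shows the T upright, tight to the fence and stop, with both pads touching it at (550,195) and (415,360). Pressing b might have relaxed a, so I'll feel clamp a once more.

jog_arm:
  rows:
    - [[-4, 1.5, -5], [0, 0, 0], 0]
    - [[-7.7, 2.5, -10], [0, 0, 0], 0]
    - [[-7.7, 2.5, -14.2], [0, 0, 0], 0]
    - [[-7.7, 4, -14.2], [0, 0, 0], 0]
    - [[-7.7, 5.5, -14.2], [0, 0, 0], 0]
    - [[-7.7, 6.3, -14.2], [0, 0, 0], 0]
    - [[-7.7, 6.6, -14.2], [0, 0, 0], 0]
    - [[-7.7, 6.6, -14.2], [0, 0, 0], 0]

```text
clock: 30.98
position: [0.5051, -0.0547, 0.1064]
ee_rot: [-0.061, 3.14, -0.0]
force: [-0.5, -0.2, -0.6]
width: 0.007
gripper_force: 0.0
```

jog_arm:
  rows:
    - [[0, 0.2, 0], [0, 0, 0], 0]
    - [[0, 0.3, 0], [0, 0, 0], 0]
    - [[0, 0.3, 0], [0, 0, 0], 0]

```text
clock: 31.35
position: [0.5046, -0.0518, 0.1057]
ee_rot: [0.06, -3.141, -0.0]
force: [0.7, -0.3, 0.4]
width: 0.001
gripper_force: 0.0
```

jog_arm:
  rows:
    - [[0, 0.1, 0], [0, 0, 0], 0]
    - [[0, 0.2, 0], [0, 0, 0], 0]
    - [[0, 0.2, 0], [0, 0, 0], 0]

```text
clock: 31.72
position: [0.5046, -0.0507, 0.1057]
ee_rot: [0.059, -3.141, 0.002]
force: [-0.3, -5.2, 0.5]
width: 0.007
gripper_force: 2.6
```

jog_arm:
  rows:
    - [[0, 0.05, 0], [0, 0, 0], 0]
    - [[0, 0.1, 0], [0, 0, 0], 0]
    - [[0, 0.1, 0], [0, 0, 0], 0]

```text
clock: 32.1
position: [0.5045, -0.0507, 0.1057]
ee_rot: [0.057, -3.141, 0.003]
force: [0.1, -7.5, 0.0]
width: 0.005
gripper_force: 4.2
```

jog_arm:
  rows:
    - [[0, 0.05, 0], [0, 0, 0], 0]
    - [[0, 0.1, 0], [0, 0, 0], 0]
    - [[0, 0.1, 0], [0, 0, 0], 0]

```text
clock: 32.48
position: [0.5045, -0.0506, 0.1057]
ee_rot: [0.056, -3.141, 0.004]
force: [0.2, -11.6, 0.9]
width: 0.009
gripper_force: 5.7
```

Clamp a held at 11.6 N without moving, so its pad really bears. Backing off and handing in.

jog_arm:
  rows:
    - [[0, -0.5, 0], [0, 0, 0], 0]
    - [[0, -2.5, 0], [0, 0, 0], 0]
    - [[0, -5, 0], [0, 0, 0], 0]
    - [[0, -6, 4], [0, 0, 0], 0]
    - [[0, -6, 10], [0, 0, 0], 0]
    - [[0, -6, 14], [0, 0, 0], 0]
    - [[0, -6, 14], [0, 0, 0], 0]
    - [[0, -6, 14], [0, 0, 0], 0]

```text
clock: 33.48
position: [0.5042, -0.1073, 0.2451]
ee_rot: [0.061, -3.14, -0.001]
force: [-0.1, 0.4, -0.9]
width: 0.005
gripper_force: 0.0
```

```bash
python3 -c "
from cell import arm
print(arm.observe()['force'],arm.sign_off())"
```

```text
the job is handed in; nothing more can be done
[-0.13985641  0.39428203 -0.92951491] None
```

The white T piece stands on its flange in the corner, felt against bed, fence and stop, with both clamp pads pressing it by an estimated 5 N each. I handed the job in at about 33.5 s; the sign-off returned no verdict.

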